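# Press a flask down in its sprung ring cradle

### The arm

A 6-joint arm with a two-finger parallel gripper is mounted at the origin on a cart in front of the work surface, level with it; the furniture and walls round the work are solid. World frame = base frame: x ahead of the robot, y to its left, z up, the work surface at z = 0. Lengths are in m, angles in rad, forces in N, time in s.
With the tool pointing down it reaches from about 0.3 to 0.775 m from the base axis. Payload 14.6 kg.
Tool frame: the origin (TCP) lies between the finger pads, 19 mm behind the fingertips; this is the grasp point; z points along the fingers, y is the line along which they close (so a half turn about z gives the same grasp; the last joint's range is limited). The gripper opens to 94 mm and grips with 3 to 60 N. Pads are 16 mm wide; open, the fingers measure 119 mm over their backs; the gripper's body (75 mm by 177 mm) begins 78 mm behind the grasp point.
Start: joints at [1.05, 0.3, 1.521, -0, 1.321, -0.067], TCP at [0.241, 0.494, 0.224] pointing down, gripper open.
Joint ranges: [-3.03, 3.03], [-0.79, 2.21], [0.23, 2.52], [-1.04, 4.18], [0, 3.07], [-2.55, 2.55]. Speed limits (rad/s): [2.22, 2.22, 2.57, 3.14, 3.14, 3.14].

### API

Orientations are given as a rotation vector (axis times angle).
In Python, from plant import bot gives the robot as it stands. The module is installed in compiled form; this text tells all that it offers.
- The arm moves only by the tool move_arm, never from a script. Its argument "commands" is a list of rows, each a list of 6 numbers: the shift along the tool's x, y, z in units of 30 mm (1.0 is 30 mm), then the turn, a rotation vector about the tool's x, y, z in units of 5 degrees (1.0 is 5 degrees). A call has 1 to 12 rows; each row is the pose to reach, as a shift and turn from the pose commanded when the call began, along the tool's axes at that moment; what a row does not reach only later rows make up. A row lasts 1/12 s, in which the tool goes at most 41.7 mm and 7.16 degrees, less where a joint would pass 70% of its speed; a pose out of reach is approached as far as the arm can. A call with a gripper value outside its range is refused whole. "hand" is the finger opening in mm, from 0 to 94, set as the call begins (left out, the last holds). The fingers move at their own pace and stop on an object; "newtons" is the grip in N (left out, the last holds). Time passes only in rows, so rows that repeat a pose let the fingers close. It gives the time, the measured TCP pose, the force, the opening and the grip force at its end, in the units of the state.
- bot.get_obs(): the state, without advancing time (a new reading comes with each control period).
- bot.snapshot(name): name is "scene" or "top" or "wrist"; returns a dict with "frame" (480x640x3 uint8, blue, green, red), "vfov" (degrees; the focal length in pixels is half the picture's height over the tangent of half this angle, whatever the lens; pixels are square), "cx", "cy" (the principal point, pixels), "pose" (4x4, takes a point from camera to world coordinates); the wrist camera has in their place "tool_from_camera" (4x4, takes a point from camera to tool coordinates, whose origin is the TCP and whose axes are the flange's). Camera axes: x right, y up, looking along -z (the intrinsics and any distortion apply to the point x, -y, -z); pixel columns grow to the right and rows downward; lengths in m; the calibration is good to about 2 mm. A picture is of the moment at which its call begins: read the wrist's pose just before it. There is no depth.
- bot.sign_off(): hands the job in; it is judged then, once.
The state is a dict: "time": time; "q": joint angles; "qvel": joint speeds; "joint_efforts": joint torques, N m; "tool_pos": TCP position; "tool_rot": TCP orientation; "force": force on the tool from outside, world axes, zero at the start; "ft_torque": the same for the moment, N m; "width": finger opening in m; "finger_force": force on a finger pad.
Only numpy, scipy, OpenCV 4.12 (cv2) and the standard library are available. Lean on these libraries where they do the work, as an engineer would, in place of code of your own. Each camera call takes 0.05 s, during which the arm holds its last target. There are 200 camera calls.

### The job

The glass bottle standing inside the sprung ring cradle is in the way: take it out first and stand it upright on the worktop, clear of the cradle. Then lift the round-bottomed flask out of the cork ring, seat it upright in the sprung ring and press it down steadily, without ramming it, until the ring is at or almost at the bottom of its travel. Finish while still gripping the flask and holding the ring pressed down, and leave everything else where it stands.

Things in the scene. Friction and masses are not known exactly. Their poses are not given: they have to be found in the camera images.
- cradle: Sprung ring cradle, fixed to the worktop: a round grey foot plate (120 mm across, 8 mm thick) with three upright spring guides 48 mm from its axis that carry a flat steel ring. Origin: centre of the underside of the foot, z up. Released, the ring's top face is 46 mm above the origin; ring 78 mm outside, 60 mm inside diameter, 8 mm thick; lugs over the guides reach 55 mm from the axis.
- ring (a joint): How far the cradle's ring is pressed straight down (m): 0 = released, fully up; 0.016 = hard lower stop. Springs: about 5 N to start moving, about 13 N at the stop (0.5 N per mm). The flask's own weight (up to 2.2 N) does not move it.
- ring_center (a point): Centre of the ring's top face; moves down with the ring.
- bottle: Open clear glass reagent bottle, the obstacle: stands on the cradle's foot plate inside the ring, upright. Body 45 mm diameter from 0 to 68 mm, above it a neck 31 mm diameter from 68 mm to the rim at 90 mm; grip it there, fingertips above the shoulder (a TCP 91 mm up suits a tilted tool). Origin: centre of its underside, z up. 0.09 to 0.18 kg.
- flask: Clear glass round-bottomed flask, the one to press, 130 mm tall: ball-shaped bulb 76 mm across, neck 24 mm across from 74 mm up to a 28 mm lip (124 to 130 mm). Starts upright in the cork ring. Origin: lowest point of the bulb, z up along the neck. 0.11 to 0.22 kg. Seated in the sprung ring its lowest point is 15 mm below the ring's top. Grip the neck about 104 mm up.
- bulb_center (a point): Centre of the flask's bulb, 38 mm above its lowest point on its axis.
- cork_ring: Cork ring, stuck to the worktop, that carries the flask at the start, 130 mm outside, 70 mm hole, 30 mm high. Origin: centre of its underside.
- opening (a point): Lower edge of the fume cupboard's sash rail; all work is done under it. The rail (55 mm thick, at x 0.30 to 0.35) runs across the front, lower edge 0.50 to 0.52 m above the worktop; clear glass above it and a clear pane at x 0.39 above z 0.466 are solid. Right-hand post: x 0.26 to 0.38, y below -0.13. A tool tilted 40 to 45 degrees, fingers forward and down, fits.
- conical_flask: Bystander: conical (Erlenmeyer) flask, 77 mm base, 150 mm tall, neck 34 mm. NOT the flask wanted; a bystander that stands on either side of the flask in its cork ring. Origin: centre of its underside.
- amber_bottle: Bystander: amber glass bottle with black cap, 57 mm across, 111 mm tall. Origin: centre of its underside.
- dropper: Bystander: white squeeze dropper bottle, 35 mm across, 92 mm tall. Origin: centre of its underside.
- rubber_bulb: Bystander: rubber pipette filler ball, 53 mm across, 68 mm tall. Origin: centre of its underside.
- screw_cap: Bystander: black screw cap, 40 mm across, 18 mm high. Origin: centre of its underside.
- petri_dish: Bystander: clear Petri dish, 57 mm across, 12 mm high. Origin: centre of its underside.
- spatula: Bystander: thin steel spatula lying flat, 184 mm long (along its y axis), 9 mm wide, 4 mm thick. Origin: centre of its underside.

How it is judged:
By the outcome, as a careful person would: the job done as asked, in the order asked, and still so for the second after the job is handed in, while the arm keeps its last pose, push and grip.
It also fails if it takes over 72 s, if anything falls off the work surface, if the arm or the gripper's body presses on something with over 40 N, if the wrist force passes 120 N, or if a joint passes its speed limit or range.

## Working session

There is one attempt and no reset: what is moved stays moved. The work goes in short steps, Python scripts to look and compute and a tool call to move; the robot and the scene stay as the last step left them, time stands still between calls to the robot, and variables do not carry over. Pictures are saved under pics/ and viewed, at most 10 in all, crops included, and the job is handed in when it is done.

Besides the shell and the picture viewer there is one more tool, called after "Emit:" by a JSON object that holds its "method" and its "body", one argument or row to a line. move_arm: Moves the arm, as the interface text tells. Its arguments: {"type":"object","properties":{"commands":{"type":"array"},"hand":{"type":"number"},"newtons":{"type":"number"}},"required":["commands"]}

```bash
mkdir -p pics; cat > h.py <<'E'
import numpy as np, cv2
from scipy.spatial.transform import Rotation as R
from plant import bot
def cam(s,o=None):
    K=s["frame"].shape[0]/2/np.tan(np.radians(s["vfov"])/2)
    if "pose" in s: T=np.array(s["pose"])
    else:
        W=np.eye(4);W[:3,:3]=R.from_rotvec(o["tool_rot"]).as_matrix();W[:3,3]=o["tool_pos"]
        T=W@np.array(s["tool_from_camera"])
    return K,s["cx"],s["cy"],T
def ray(c,u,v):
    K,cx,cy,T=c
    return T[:3,3],T[:3,:3]@np.array([(u-cx)/K,-(v-cy)/K,-1])
def onz(c,u,v,z):
    p,d=ray(c,u,v); return p+d*(z-p[2])/d[2]
def proj(c,P):
    K,cx,cy,T=c
    q=T[:3,:3].T@(np.array(P)-T[:3,3]); return cx-K*q[0]/q[2], cy+K*q[1]/q[2]
def tri(c1,a,c2,b):
    p,d=ray(c1,*a);q,e=ray(c2,*b)
    s=np.linalg.lstsq(np.c_[d,-e],q-p,rcond=None)[0]
    A,B=p+d*s[0],q+e*s[1]; return (A+B)/2,np.linalg.norm(A-B)
E
python3 - <<'E'
from h import *
np.set_printoptions(precision=4,suppress=True)
o=bot.get_obs();print(o)
for n in("scene","top"):
    s=bot.snapshot(n);cv2.imwrite(f"pics/{n}0.png",s["frame"]);print(n,{k:v for k,v in s.items() if k!="frame"})
E
```

```text
{'time': 0.0, 'q': array([ 1.0504,  0.3005,  1.5216,  0.    ,  1.3207, -0.0666]), 'qvel': array([-0.001 ,  0.0012,  0.0001,  0.0008, -0.0012,  0.0005]), 'joint_efforts': array([ -0.0013, -53.1808, -35.2734,   0.0707,   0.0243,  -0.0001]), 'tool_pos': array([0.241 , 0.4941, 0.2237]), 'tool_rot': array([-0.7066, -3.0607,  0.0019]), 'force': array([-0.5839,  1.0198, -0.422 ]), 'ft_torque': array([-0.0258,  0.008 , -0.0151]), 'finger_force': 0.0, 'width': 0.09406428478550323}
scene {'vfov': 53.94829358179935, 'cx': 319.7192505678947, 'cy': 238.469579349294, 'pose': array([[-0.9678, -0.1635,  0.1912,  0.6997],
       [ 0.2515, -0.606 ,  0.7547,  1.0328],
       [-0.0075,  0.7785,  0.6276,  1.029 ],
       [ 0.    ,  0.    ,  0.    ,  1.    ]])}
top {'vfov': 46.97226472157179, 'cx': 322.50286878305155, 'cy': 241.50499953705065, 'pose': array([[-0.3644,  0.7344, -0.5727, -0.2023],
       [-0.9312, -0.2822,  0.2307,  0.422 ],
       [ 0.0078,  0.6173,  0.7867,  1.2176],
       [ 0.    ,  0.    ,  0.    ,  1.    ]])}
```

View pics/scene0.png

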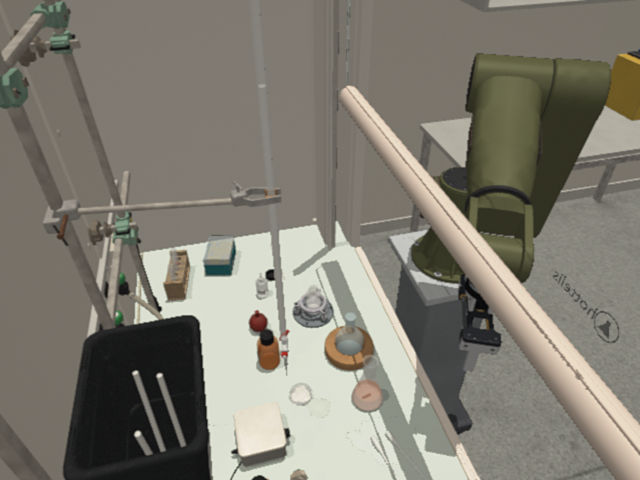

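View pics/top0.png

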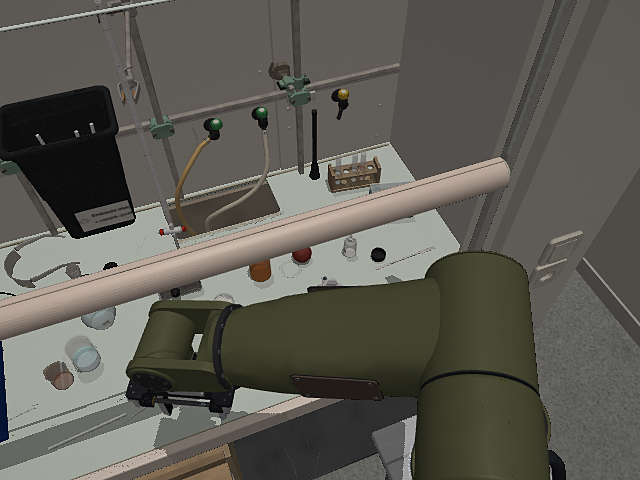

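The scene view shows the cradle with its bottle near (313,305), the cork ring with the flask near (349,347), and the pink conical flask near (367,393). In the top view the arm hides both the cradle and the cork ring. I'll enlarge that part of the scene view and do a colour measurement.

```bash
python3 - <<'E'
from h import *
np.set_printoptions(precision=4,suppress=True)
s=bot.snapshot("scene");c=cam(s);f=s["frame"]
cv2.imwrite("pics/crop1.png",cv2.resize(f[250:420,230:430],(800,680)[:2],interpolation=cv2.INTER_CUBIC)[:600])
h=cv2.cvtColor(f,cv2.COLOR_BGR2HSV)
m=cv2.inRange(h,(5,110,70),(18,255,255));m[:, :315]=0;m[:310]=0;m[375:]=0
k,_=cv2.findContours(m,cv2.RETR_EXTERNAL,cv2.CHAIN_APPROX_NONE);b=max(k,key=cv2.contourArea)
print(cv2.boundingRect(b))
for u,v in((313,312),(349,348),(367,395)): print(onz(c,u,v,0.0),onz(c,u,v,0.03))
E
```

```text
(326, 328, 47, 42)
[0.4909 0.1207 0.    ] [0.497  0.1473 0.03  ]
[0.4283 0.2717 0.    ] [0.4362 0.2939 0.03  ]
[0.4282 0.4198 0.    ] [0.4361 0.4376 0.03  ]
```

View pics/crop1.png

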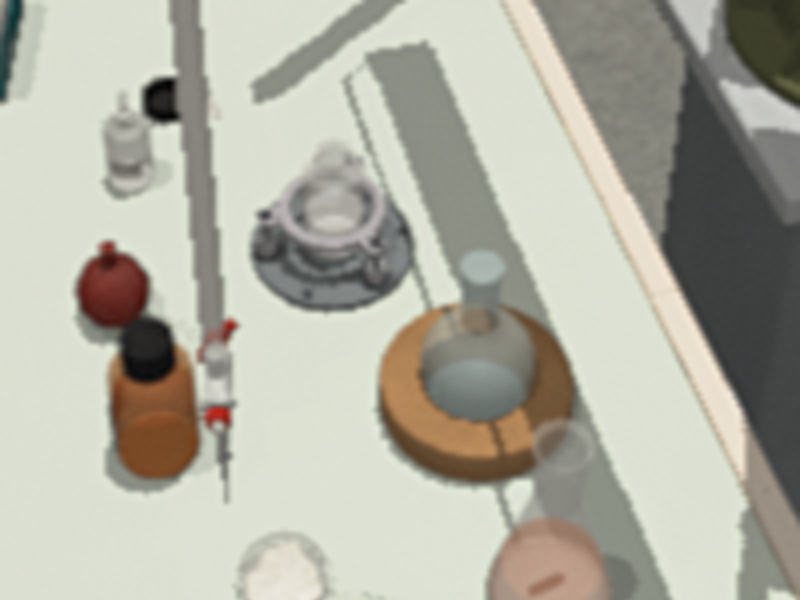

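The crop (4x, offset 230,250) shows the cradle foot from x 251 to 413, the ring centred about (330,206), the bottle rim about (335,155), the flask lip about (483,267) and the conical flask's lip about (563,445). I'll turn these into world points and work out a first tilted viewing pose.

```bash
cat >> h.py <<'E'
def Rt(az,tilt):
    a,t=np.radians(az),np.radians(tilt)
    h=np.array([np.cos(a),np.sin(a),0]);z=np.sin(t)*h+np.array([0,0,-np.cos(t)])
    y=np.cross([0,0,1],h); 
    R0=R.from_rotvec(bot.get_obs()["tool_rot"]).as_matrix()
    if R0[:,1]@y<0: y=-y
    return np.c_[np.cross(y,z),y,z]
def cmd(p,az,tilt):
    o=bot.get_obs();R0=R.from_rotvec(o["tool_rot"]).as_matrix()
    s=R0.T@(np.array(p)-o["tool_pos"])/.03
    t=R.from_matrix(R0.T@Rt(az,tilt)).as_rotvec()/np.radians(5)
    return np.round(np.r_[s,t],2).tolist()
E
python3 - <<'E'
from h import *
np.set_printoptions(precision=3,suppress=True)
s=bot.snapshot("scene");c=cam(s)
g=lambda n,x,y,z: print(n,onz(c,230+x/4,250+y*170/680,z))
for a in [("foot",332,245,.008),("ring",329.5,206,.046),("brim",335,155,.098),("lip",483,267,.137),("cork",477,380,.03),("conlip",563,445,.15),("dropper",130,180,0),("cap",165,100,.01),("rub",113,300,.02),("amber",155,445,.0),("shadowend",255,95,0),("edge",430,45,0)]: g(*a)
w=bot.snapshot("wrist");print(w["tool_from_camera"],w["vfov"])
ct=cam(bot.snapshot("top"))
for u,v in((375,268),(435,248),(378,255)): print("top",onz(ct,u,v,0))
print(R.from_rotvec(bot.get_obs()["tool_rot"]).as_matrix())
print(cmd((.32,.2,.28),25,42))
E
```

```text
foot [0.492 0.125 0.008]
ring [0.492 0.122 0.046]
brim [0.488 0.124 0.098]
lip [0.431 0.282 0.137]
cork [0.433 0.285 0.03 ]
conlip [0.432 0.43  0.15 ]
dropper [0.622 0.014 0.   ]
cap [ 0.582 -0.055  0.01 ]
rub [0.654 0.146 0.02 ]
amber [0.645 0.259 0.   ]
shadowend [ 0.511 -0.053  0.   ]
edge [ 0.36  -0.074  0.   ]
[[-0.001  0.973  0.23   0.066]
 [ 1.     0.001  0.001 -0.   ]
 [ 0.     0.23  -0.973 -0.161]
 [ 0.     0.     0.     1.   ]] 68.65980637221244
top [ 0.548 -0.034  0.   ]
top [ 0.55  -0.219  0.   ]
top [ 0.585 -0.06   0.   ]
[[-0.899  0.438 -0.   ]
 [ 0.438  0.899 -0.   ]
 [ 0.    -0.    -1.   ]]
[-6.66, -7.66, -1.86, -3.74, -7.83, -9.73]
```

The points agree: cradle about (0.491,0.124), flask about (0.432,0.283), and (0.46,-0.01) is free for the bottle. Moving to a tilted view.

Emit:
{"method": "move_arm", "body": {
  "commands": [
    [-2,-3,-1.8,-1,-2.5,-3],
    [-4,-5,-1.8,-2.2,-5,-6],
    [-6.66,-7.66,-1.86,-3.74,-7.83,-9.73],
    [-6.66,-7.66,-1.86,-3.74,-7.83,-9.73],
    [-6.66,-7.66,-1.86,-3.74,-7.83,-9.73],
    [-6.66,-7.66,-1.86,-3.74,-7.83,-9.73],
    [-6.66,-7.66,-1.86,-3.74,-7.83,-9.73],
    [-6.66,-7.66,-1.86,-3.74,-7.83,-9.73],
    [-6.66,-7.66,-1.86,-3.74,-7.83,-9.73],
    [-6.66,-7.66,-1.86,-3.74,-7.83,-9.73],
    [-6.66,-7.66,-1.86,-3.74,-7.83,-9.73],
    [-6.66,-7.66,-1.86,-3.74,-7.83,-9.73]
  ],
  "hand": 94
}}

```text
time: 1.3
tool_pos: [0.3199, 0.1998, 0.2803]
tool_rot: [-0.519, 2.363, 0.202]
force: [0.2, 0.0, 0.5]
width: 0.0942
finger_force: 0.0
```

```bash
python3 - <<'E'
from h import *
np.set_printoptions(precision=3,suppress=True)
o=bot.get_obs();s=bot.snapshot("wrist");cv2.imwrite("pics/w1.png",s["frame"]);c=cam(s,o)
print(o["tool_pos"],o["force"],o["q"],c[3])
for n,P in dict(foot=(.491,.1235,.008),brim=(.49,.124,.098),ring=(.491,.1235,.046),lip=(.431,.282,.137),cork=(.432,.284,.03)).items(): print(n,proj(c,P))
print(cmd((.44,.112,.13),18,42),cmd((.32,.2,.28),25,42))
E
```

```text
[0.32 0.2  0.28] [0.238 0.035 0.482] [ 0.482 -0.566  2.297 -0.05   0.679 -1.494] [[-0.419 -0.518 -0.746  0.178]
 [ 0.908 -0.238 -0.345  0.134]
 [ 0.001 -0.822  0.57   0.356]
 [ 0.     0.     0.     1.   ]]
foot (np.float64(201.2639578510017), np.float64(138.02546148668654))
brim (np.float64(186.25274482539888), np.float64(192.3971865809723))
ring (np.float64(195.1472173401991), np.float64(159.48347363585174))
lip (np.float64(344.2127713551114), np.float64(228.45132158327374))
cork (np.float64(341.24737191218935), np.float64(158.87210010625813))
[1.56, -4.36, 5.32, 0.93, -0.01, 1.0] [0.01, -0.01, 0.01, -0.0, -0.01, -0.04]
```

View pics/w1.png

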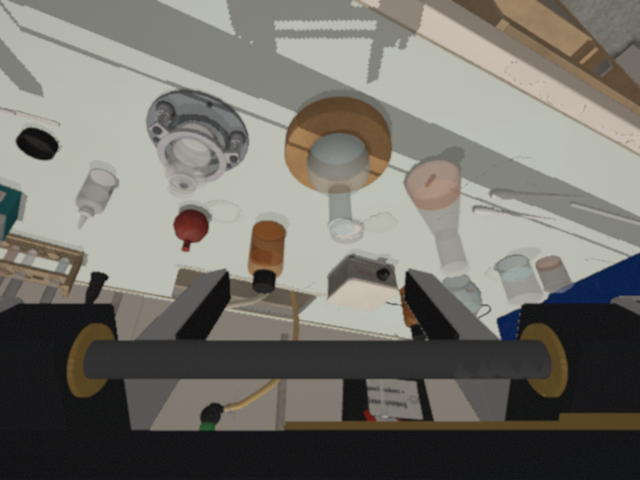

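The wrist view shows the bottle rim near (183,182), the ring near (191,153), the flask lip at (347,231) and the cork ring near (338,145). These are within about 10 px of the predictions. I'll enlarge the cradle/flask area to pin down the bottle.

```bash
python3 - <<'E'
from h import *
np.set_printoptions(precision=4,suppress=True)
f=cv2.imread("pics/w1.png");cv2.imwrite("pics/w1c.png",cv2.resize(f[85:250,140:400],None,fx=3,fy=3,interpolation=cv2.INTER_CUBIC))
o=bot.get_obs();c=cam(bot.snapshot("wrist"),o);cs=cam(bot.snapshot("scene"))
for n,u,v,z in(("brim",183,182,.098),("ring",191,153,.046),("lip",347,231,.137),("foot",198,134,.008)): print(n,onz(c,u,v,z))
print(tri(c,(183,182),cs,(313.75,288.75)),tri(c,(347,231),cs,(350.75,316.75)),tri(c,(191,153),cs,(312.4,301.5)))
E
```

```text
brim [0.4753 0.1193 0.098 ]
ring [0.4832 0.1182 0.046 ]
lip [0.4337 0.2874 0.137 ]
foot [0.4866 0.1195 0.008 ]
(array([0.4858, 0.118 , 0.09  ]), np.float64(0.002313090844699963)) (array([0.4317, 0.2851, 0.1397]), np.float64(0.0019600122926522307)) (array([0.4906, 0.1173, 0.0394]), np.float64(0.001819114807977395))
```

View pics/w1c.png

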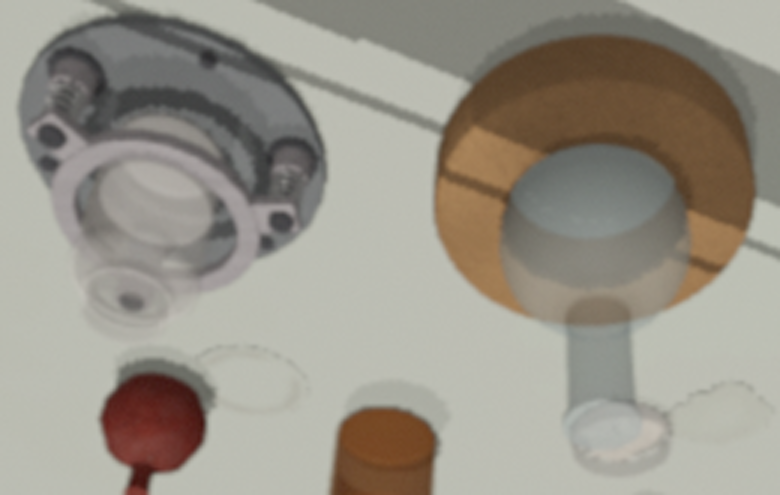

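The bottle rim is centred about (183,184) in full-frame pixels, the ring at (192,157) and the flask lip at (344,231). I'll average the two views: bottle (0.484,0.120), cradle (0.489,0.121), flask (0.432,0.284). Next is the pre-grasp pose.

```bash
python3 - <<'E'
from h import *
print(cmd((.435,.108,.156),14,42))
E
```

```text
[1.15, -4.43, 4.53, 1.48, -0.02, 1.62]
```

Emit:
{"method": "move_arm", "body": {
  "commands": [
    [0.6,-2.2,2.2,0.7,0,0.8],
    [1.15,-4.43,4.53,1.48,-0.02,1.62],
    [1.15,-4.43,4.53,1.48,-0.02,1.62],
    [1.15,-4.43,4.53,1.48,-0.02,1.62],
    [1.15,-4.43,4.53,1.48,-0.02,1.62],
    [1.15,-4.43,4.53,1.48,-0.02,1.62],
    [1.15,-4.43,4.53,1.48,-0.02,1.62],
    [1.15,-4.43,4.53,1.48,-0.02,1.62],
    [1.15,-4.43,4.53,1.48,-0.02,1.62]
  ],
  "hand": 70
}}

```text
time: 2.2
tool_pos: [0.4354, 0.1081, 0.1556]
tool_rot: [-0.295, 2.393, 0.114]
force: [0.4, 0.8, 1.0]
width: 0.0701
finger_force: 0.0
```

```bash
python3 - <<'E'
from h import *
o=bot.get_obs();s=bot.snapshot("wrist");c=cam(s,o);f=s["frame"]
print(o["tool_pos"],o["force"])
for P in((.484,.120,.098),(.489,.121,.046),(.489,.121,.008),(.435,.108,.156)):
    u,v=map(int,proj(c,P));print(u,v);cv2.drawMarker(f,(u,v),(0,255,0),0,10,1)
cv2.imwrite("pics/w2.png",f)
print(cmd((.484,.120,.099),14,42))
E
```

```text
[0.43541672 0.1080779  0.15555756] [0.37155011 0.83425377 0.95001222]
317 253
316 201
316 167
317 296
[0.04, -0.01, 2.53, 0.01, 0.02, 0.01]
```

View pics/w2.png

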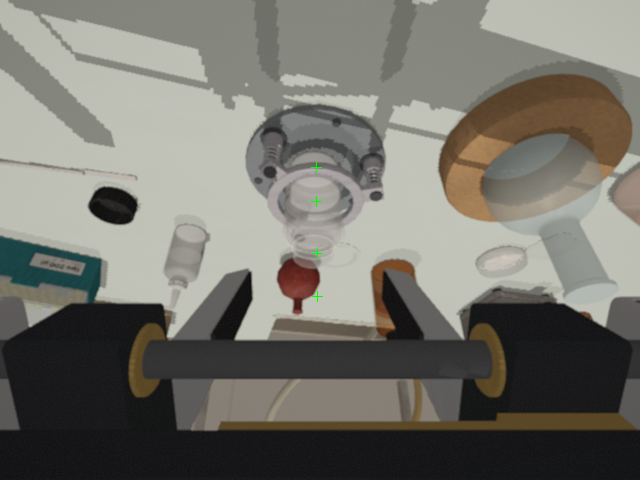

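The bottle rim is at (314,246) and the ring centre at (316,197), both laterally aligned between the fingers to about 2 mm. Advancing and closing.

Emit:
{"method": "move_arm", "body": {
  "commands": [
    [0,-0.05,0.6,0,0,0],
    [0,-0.05,1.2,0,0,0],
    [0,-0.05,1.8,0,0,0],
    [0.02,-0.05,2.2,0,0,0],
    [0.03,-0.05,2.5,0,0,0],
    [0.03,-0.05,2.5,0,0,0]
  ]
}}

```text
time: 2.75
tool_pos: [0.4846, 0.1225, 0.1057]
tool_rot: [-0.296, 2.4, 0.105]
force: [0.5, 0.1, -0.1]
width: 0.0702
finger_force: 0.0
```

Emit:
{"method": "move_arm", "body": {
  "commands": [
    [0,0,0,0,0,0],
    [0,0,0,0,0,0],
    [0,0,0,0,0,0],
    [0,0,0,0,0,0],
    [0,0,0,0,0,0],
    [0,0,0,0,0,0],
    [0,0,0,0,0,0],
    [0,0,0,0,0,0]
  ],
  "hand": 20,
  "newtons": 20
}}

```text
time: 3.42
tool_pos: [0.4842, 0.1212, 0.106]
tool_rot: [-0.292, 2.4, 0.104]
force: [-0.4, -0.5, 1.7]
width: 0.0303
finger_force: 20.0
```

```bash
python3 - <<'E'
from h import *
o=bot.get_obs();p=o["tool_pos"];print(p,o["force"],o["width"],o["finger_force"])
print(cmd(p+[0,0,.085],14,42))
E
```

```text
[0.48424631 0.12123795 0.10601069] [-0.38125011 -0.50062362  1.72338447] 0.030293091901000532 19.99479442834854
[-1.88, -0.01, -2.12, -0.07, -0.07, 0.01]
```

```bash
python3 - <<'E'
from h import *
np.set_printoptions(precision=3,suppress=True)
o=bot.get_obs();print(o["q"],o["qvel"],o["joint_efforts"],o["ft_torque"],R.from_rotvec(o["tool_rot"]).as_matrix())
print(cmd((.483,.12,.099),14,42))
E
```

```text
[ 0.14   0.109  2.258  0.906  0.08  -2.554] [ 0.001  0.001 -0.001  0.001  0.    -0.001] [  0.484 -31.114 -24.477   0.106  -0.586   0.008] [-0.143  0.036 -0.124] [[-0.725 -0.238  0.646]
 [-0.181  0.971  0.155]
 [-0.664 -0.005 -0.747]]
[0.19, -0.03, 0.14, -0.07, -0.07, 0.01]
```

```bash
cat > k.py <<'E'
from h import *
from scipy.optimize import fsolve
D=[(.5498,.2237,.3005,1.8221,3.1428),(.3773,.2803,-.566,1.731,2.41),(.4992,.106,.109,2.367,2.412)]
A=[];b=[]
for r,z,a,s,t in D:
    A+=[[np.sin(a),np.sin(s),np.sin(t),0],[np.cos(a),np.cos(s),np.cos(t),1]];b+=[r,z]
A=np.array(A);b=np.array(b)
x,res,_,_=np.linalg.lstsq(A,b,rcond=None)
E
python3 - <<'E'
from k import *
np.set_printoptions(precision=3,suppress=True)
print("a1 a2 L h",x,A@x-b)
a1,a2,L,h=x
for r,z in((.4975,.099),(.4975,.19),(.46,.1),(.46,.19),(.517,.112),(.517,.26),(.517,.22),(.503,.135),(.503,.119),(.503,.24)):
  for tilt in(25,30,35,40,45,50):
    t=np.pi-np.radians(tilt);wr=r-L*np.sin(t);wz=z-L*np.cos(t)
    d=np.hypot(wr,wz-h);c=(d*d-a1*a1-a2*a2)/2/a1/a2
    if abs(c)>1: continue
    q2=np.arccos(c);q1=np.arctan2(wr,wz-h)-np.arctan2(a2*np.sin(q2),a1+a2*np.cos(q2))
    er,ez=a1*np.sin(q1),h+a1*np.cos(q1)
    print((r,z),tilt,"q1 %.2f q2 %.2f q4 %.2f"%(q1,q2,t-q1-q2),"wrist %.2f %.2f elbow %.2f %.2f"%(wr,wz,er,ez), "z of forearm at r=.33 %.2f"%(ez+(wz-ez)*(.33-er)/(wr-er)))
E
```

```text
a1 a2 L h [0.399 0.441 0.229 0.187] [-0.005  0.006 -0.003  0.003  0.005 -0.008]
(0.4975, 0.099) 25 q1 0.14 q2 2.10 q4 0.46 wrist 0.40 0.31 elbow 0.06 0.58 z of forearm at r=.33 0.36
(0.4975, 0.099) 30 q1 0.12 q2 2.16 q4 0.34 wrist 0.38 0.30 elbow 0.05 0.58 z of forearm at r=.33 0.34
(0.4975, 0.099) 35 q1 0.10 q2 2.21 q4 0.22 wrist 0.37 0.29 elbow 0.04 0.58 z of forearm at r=.33 0.32
(0.4975, 0.099) 40 q1 0.09 q2 2.26 q4 0.09 wrist 0.35 0.27 elbow 0.04 0.58 z of forearm at r=.33 0.29
(0.4975, 0.099) 45 q1 0.09 q2 2.30 q4 -0.04 wrist 0.34 0.26 elbow 0.04 0.58 z of forearm at r=.33 0.27
(0.4975, 0.099) 50 q1 0.10 q2 2.35 q4 -0.17 wrist 0.32 0.25 elbow 0.04 0.58 z of forearm at r=.33 0.24
(0.4975, 0.19) 25 q1 0.01 q2 2.01 q4 0.69 wrist 0.40 0.40 elbow 0.00 0.59 z of forearm at r=.33 0.43
(0.4975, 0.19) 30 q1 -0.03 q2 2.06 q4 0.58 wrist 0.38 0.39 elbow -0.01 0.59 z of forearm at r=.33 0.41
(0.4975, 0.19) 35 q1 -0.06 q2 2.12 q4 0.47 wrist 0.37 0.38 elbow -0.02 0.59 z of forearm at r=.33 0.40
(0.4975, 0.19) 40 q1 -0.08 q2 2.17 q4 0.35 wrist 0.35 0.37 elbow -0.03 0.58 z of forearm at r=.33 0
[... 4364 characters left out ...]
) 50 q1 0.06 q2 2.32 q4 -0.11 wrist 0.33 0.27 elbow 0.02 0.58 z of forearm at r=.33 0.26
(0.503, 0.24) 25 q1 -0.03 q2 1.92 q4 0.82 wrist 0.41 0.45 elbow -0.01 0.59 z of forearm at r=.33 0.47
(0.503, 0.24) 30 q1 -0.07 q2 1.98 q4 0.71 wrist 0.39 0.44 elbow -0.03 0.58 z of forearm at r=.33 0.46
(0.503, 0.24) 35 q1 -0.10 q2 2.03 q4 0.60 wrist 0.37 0.43 elbow -0.04 0.58 z of forearm at r=.33 0.44
(0.503, 0.24) 40 q1 -0.13 q2 2.09 q4 0.48 wrist 0.36 0.42 elbow -0.05 0.58 z of forearm at r=.33 0.43
(0.503, 0.24) 45 q1 -0.16 q2 2.14 q4 0.37 wrist 0.34 0.40 elbow -0.06 0.58 z of forearm at r=.33 0.41
(0.503, 0.24) 50 q1 -0.17 q2 2.20 q4 0.25 wrist 0.33 0.39 elbow -0.07 0.58 z of forearm at r=.33 0.39
```

The model explains it: with 42° tilt the wrist hits its singularity (q4≈0) and q5 its limit at low height. At 34° it has margin, and the forearm still clears the rail. I'll release, back off and regrasp at 34°.

```bash
python3 - <<'E'
from h import *
print(cmd((.437,.109,.17),14,34))
E
```

```text
[-0.2, -0.03, -2.67, -0.07, 1.53, 0.0]
```

Emit:
{"method": "move_arm", "body": {
  "commands": [
    [0,0,0,0,0,0],
    [0,0,0,0,0,0],
    [0,0,0,0,0,0],
    [0,0,0,0,0,0],
    [0,0,0,0,0,0]
  ],
  "hand": 70
}}

```text
time: 3.83
tool_pos: [0.484, 0.1214, 0.1057]
tool_rot: [-0.293, 2.4, 0.104]
force: [0.2, 0.1, -0.5]
width: 0.0604
finger_force: 0.0
```

Emit:
{"method": "move_arm", "body": {
  "commands": [
    [0,0,-0.5,0,0,0],
    [0,0,-1,0,0,0],
    [0,0,-1.8,0,0,0],
    [-0.2,-0.03,-2.67,-0.07,0.5,0],
    [-0.2,-0.03,-2.67,-0.07,1.53,0],
    [-0.2,-0.03,-2.67,-0.07,1.53,0],
    [-0.2,-0.03,-2.67,-0.07,1.53,0],
    [-0.2,-0.03,-2.67,-0.07,1.53,0],
    [-0.2,-0.03,-2.67,-0.07,1.53,0],
    [-0.2,-0.03,-2.67,-0.07,1.53,0]
  ],
  "hand": 70
}}

```text
time: 4.67
tool_pos: [0.4365, 0.1092, 0.1684]
tool_rot: [-0.312, 2.534, 0.095]
force: [1.1, 0.5, 0.3]
width: 0.0698
finger_force: 0.0
```

```bash
python3 - <<'E'
from h import *
o=bot.get_obs();print(o["q"],o["tool_pos"],R.from_rotvec(o["tool_rot"]).as_matrix()[:,2])
s=bot.snapshot("wrist");c=cam(s,o);f=s["frame"]
for P in((.483,.120,.098),(.488,.121,.046),(.484,.12,.008)):
    u,v=map(int,proj(c,P));cv2.drawMarker(f,(u,v),(0,255,0),0,10,1)
cv2.imwrite("pics/w3.png",f[60:360,150:490])
print(cmd((.483,.1195,.098),14,34))
E
```

```text
[ 0.12658157 -0.13278563  2.24096897  0.15245781  0.44970004 -1.80638356] [0.43647398 0.10920104 0.16841209] [ 0.54093966  0.13538978 -0.8300927 ]
[-0.0, -0.04, 2.84, 0.0, -0.02, 0.0]
```

View pics/w3.png

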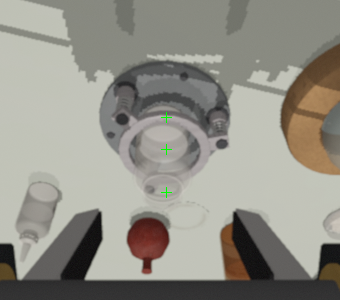

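Bottle still standing; its rim at crop (163,188), about 2–3 mm off the marker. I'll approach with a heading of 8° for more wrist margin.

```bash
python3 - <<'E'
from h import *
print(cmd((.4375,.112,.168),8,33),cmd((.482,.118,.0985),8,33))
E
```

```text
[-0.03, 0.08, 0.05, 0.67, 0.18, 1.0] [0.02, -0.08, 2.8, 0.67, 0.18, 1.0]
```

Emit:
{"method": "move_arm", "body": {
  "commands": [
    [-0.03,0.08,0.05,0.67,0.18,1.0],
    [0,0.05,0.5,0.67,0.18,1.0],
    [0,0,1.1,0.67,0.18,1.0],
    [0,-0.05,1.7,0.67,0.18,1.0],
    [0.02,-0.08,2.2,0.67,0.18,1.0],
    [0.02,-0.08,2.6,0.67,0.18,1.0],
    [0.02,-0.08,2.8,0.67,0.18,1.0],
    [0.02,-0.08,2.8,0.67,0.18,1.0],
    [0.02,-0.08,2.8,0.67,0.18,1.0]
  ]
}}

```text
time: 5.47
tool_pos: [0.4823, 0.1181, 0.0995]
tool_rot: [-0.179, 2.56, 0.052]
force: [0.5, -0.3, -0.1]
width: 0.0699
finger_force: 0.0
```

```bash
python3 - <<'E'
from h import *
o=bot.get_obs();print(o["q"],o["tool_pos"],o["force"],o["width"],R.from_rotvec(o["tool_rot"]).as_matrix()[:,2])
E
```

```text
[ 0.17691144  0.12942551  2.17903613 -0.08202562  0.25800352 -1.46062151] [0.48228941 0.11805605 0.09945227] [ 0.49832215 -0.25411267 -0.09497786] 0.06987724913745683 [ 0.53969902  0.07525075 -0.8384881 ]
```

Emit:
{"method": "move_arm", "body": {
  "commands": [
    [0,0,0,0,0,0],
    [0,0,0,0,0,0],
    [0,0,0,0,0,0],
    [0,0,0,0,0,0],
    [0,0,0,0,0,0],
    [0,0,0,0,0,0],
    [0,0,0,0,0,0],
    [0,0,0,0,0,0]
  ],
  "hand": 20,
  "newtons": 25
}}

```text
time: 6.13
tool_pos: [0.4826, 0.1181, 0.0998]
tool_rot: [-0.179, 2.559, 0.052]
force: [-0.3, -0.2, 1.8]
width: 0.0301
finger_force: 25.0
```

```bash
python3 - <<'E'
from h import *
o=bot.get_obs();p=o["tool_pos"]
print(cmd(p+[0,0,.09],8,33),cmd(np.array([.46,-.015,p[2]+.09]),0,33))
E
```

```text
[-1.64, -0.0, -2.51, -0.01, 0.02, 0.0] [-0.49, -4.29, -3.26, 0.86, 0.02, 1.34]
```

Gripped. Lifting straight up.

Emit:
{"method": "move_arm", "body": {
  "commands": [
    [-0.2,0,-0.3,0,0,0],
    [-0.4,0,-0.6,0,0,0],
    [-0.8,0,-1.2,0,0,0],
    [-1.2,0,-1.85,0,0,0],
    [-1.64,0,-2.51,0,0,0],
    [-1.64,0,-2.51,0,0,0],
    [-1.64,0,-2.51,0,0,0]
  ]
}}

```text
time: 6.72
tool_pos: [0.4829, 0.1182, 0.1902]
tool_rot: [-0.179, 2.558, 0.052]
force: [0.3, -0.5, -2.6]
width: 0.0303
finger_force: 25.0
```

```bash
python3 - <<'E'
from h import *
o=bot.get_obs();print(o["q"],o["tool_pos"],o["force"],o["width"],o["finger_force"])
print(cmd((.46,-.015,.185),0,33))
E
```

```text
[ 0.1770662  -0.04458796  2.09797738 -0.04323642  0.51033639 -1.50197357] [0.48285237 0.11818155 0.19023198] [ 0.25614717 -0.4530896  -2.55130385] 0.030284031248084865 24.998357892036438
[1.25, -4.29, -0.6, 0.87, 0.03, 1.34]
```

Emit:
{"method": "move_arm", "body": {
  "commands": [
    [0.2,-0.7,-0.1,0.15,0,0.2],
    [0.5,-1.6,-0.2,0.3,0.01,0.5],
    [0.8,-2.6,-0.35,0.5,0.02,0.8],
    [1.0,-3.4,-0.45,0.7,0.02,1.1],
    [1.2,-4.0,-0.55,0.87,0.03,1.34],
    [1.25,-4.29,-0.6,0.87,0.03,1.34],
    [1.25,-4.29,-0.6,0.87,0.03,1.34],
    [1.25,-4.29,-0.6,0.87,0.03,1.34],
    [1.25,-4.29,-0.6,0.87,0.03,1.34]
  ]
}}

```text
time: 7.47
tool_pos: [0.4595, -0.0146, 0.1835]
tool_rot: [-0.001, 2.568, -0.001]
force: [-0.4, 0.1, -1.6]
width: 0.0304
finger_force: 25.0
```

```bash
python3 - <<'E'
from h import *
o=bot.get_obs();print(o["q"],o["tool_pos"],o["force"],o["width"])
p=o["tool_pos"]
print(cmd((p[0],p[1],.098),0,33),cmd((p[0],p[1],.091),0,33))
f=bot.snapshot("wrist")["frame"];cv2.imwrite("pics/w4.png",f[40:400,100:540])
E
```

```text
[-0.15833266 -0.12840284  2.18941179  0.17249383  0.51952322 -1.85483694] [ 0.45954434 -0.01457992  0.18354591] [-0.4127639   0.0762786  -1.58670209] 0.030426909941966798
[1.55, 0.0, 2.4, -0.0, -0.03, 0.01] [1.67, 0.0, 2.59, -0.0, -0.03, 0.01]
```

View pics/w4.png

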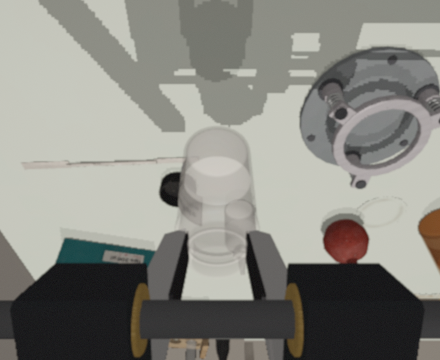

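The bottle is held upright, and the cradle is empty at crop (380,120). Lowering onto the free spot.

Emit:
{"method": "move_arm", "body": {
  "commands": [
    [0.4,0,0.6,0,0,0],
    [0.8,0,1.2,0,0,0],
    [1.2,0,1.85,0,0,0],
    [1.45,0,2.25,0,0,0],
    [1.55,0,2.4,0,0,0],
    [1.59,0,2.46,0,0,0],
    [1.62,0,2.51,0,0,0],
    [1.65,0,2.55,0,0,0],
    [1.66,0,2.57,0,0,0],
    [1.66,0,2.57,0,0,0]
  ]
}}

```text
time: 8.35
tool_pos: [0.4601, -0.0151, 0.0931]
tool_rot: [-0.001, 2.566, -0.001]
force: [-0.2, -0.8, -2.1]
width: 0.0306
finger_force: 25.0
```

```bash
python3 - <<'E'
from h import *
o=bot.get_obs();print(o["q"],o["tool_pos"],o["force"],o["width"])
E
```

```text
[-0.15956978  0.06529117  2.27304291  0.35654982  0.24859058 -2.05213137] [ 0.46009653 -0.01507073  0.09306065] [-0.24962866 -0.7843294  -2.13898425] 0.03060446742867131
```

Still carrying about 2 N. Down another 2 mm, a little at a time.

Emit:
{"method": "move_arm", "body": {
  "commands": [
    [0.01,0,0.02,0,0,0],
    [0.02,0,0.03,0,0,0],
    [0.03,0,0.045,0,0,0],
    [0.035,0,0.055,0,0,0],
    [0.035,0,0.055,0,0,0]
  ]
}}

```text
time: 8.77
tool_pos: [0.4609, -0.0153, 0.0919]
tool_rot: [-0.0, 2.564, -0.002]
force: [-3.0, 0.6, 10.9]
width: 0.0305
finger_force: 25.0
```

Contact. Release and back off.

Emit:
{"method": "move_arm", "body": {
  "commands": [
    [0,0,0,0,0,0],
    [0,0,0,0,0,0],
    [0,0,0,0,0,0],
    [0,0,0,0,0,0],
    [0,0,0,0,0,0]
  ],
  "hand": 70
}}

```text
time: 9.18
tool_pos: [0.4598, -0.0151, 0.0905]
tool_rot: [-0.0, 2.567, -0.001]
force: [-0.3, 0.9, -0.2]
width: 0.0601
finger_force: 0.0
```

Emit:
{"method": "move_arm", "body": {
  "commands": [
    [0,0,-0.4,0,0,0],
    [0,0,-1.0,0,0,0],
    [0,0,-2.0,0,0,0],
    [0,0,-3.0,0,0,0],
    [0,0,-3.5,0,0,0],
    [0,0,-3.5,0,0,0],
    [0,0,-3.5,0,0,0]
  ],
  "hand": 70
}}

```text
time: 9.77
tool_pos: [0.4031, -0.0151, 0.1791]
tool_rot: [-0.0, 2.565, -0.002]
force: [0.1, -0.2, 0.7]
width: 0.0699
finger_force: 0.0
```

```bash
python3 - <<'E'
from h import *
o=bot.get_obs();print(o["q"],o["tool_pos"],o["force"],o["width"])
s=bot.snapshot("wrist");c=cam(s,o);cv2.imwrite("pics/w5.png",s["frame"])
for P in((.461,-.0153,.09),(.461,-.0153,0),(.488,.121,.046),(.488,.121,.008)): print(proj(c,P))
print(cmd((.39,.17,.21),20,36),cmd((.385,.257,.19),28,34))
E
```

```text
[-0.19387245 -0.27957343  2.31915403  0.20269767  0.54301491 -1.90866006] [ 0.40308256 -0.01514531  0.17913479] [ 0.1211722  -0.17120607  0.68271447] 0.06986549198796214
(np.float64(317.3465443755204), np.float64(244.61074078379977))
(np.float64(317.4229865234655), np.float64(176.27522501847608))
(np.float64(464.8341565851931), np.float64(230.029278794642))
(np.float64(453.8415982798032), np.float64(203.39683919350801))
[-0.21, 6.17, -1.13, -2.27, -0.61, -3.29] [0.29, 9.07, -0.66, -3.09, -0.21, -4.67]
```

View pics/w5.png

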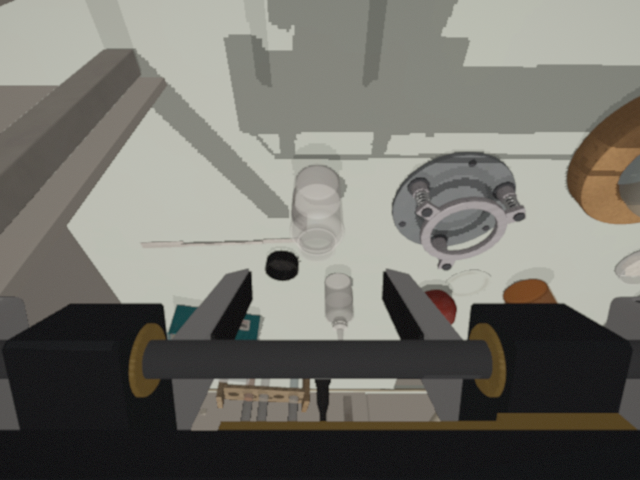

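The bottle stands at (318,240) for the rim and (318,185) for the base. The ring centre at (464,228) agrees with the prediction (465,230), so the cradle is at (0.488,0.121). On to the flask pre-grasp.

Emit:
{"method": "move_arm", "body": {
  "commands": [
    [0,1.2,-0.6,-0.4,0,-0.6],
    [0,2.4,-0.66,-0.8,-0.1,-1.2],
    [0.1,3.6,-0.66,-1.3,-0.1,-1.9],
    [0.2,5.0,-0.66,-1.8,-0.2,-2.6],
    [0.29,6.5,-0.66,-2.4,-0.21,-3.4],
    [0.29,8,-0.66,-3.09,-0.21,-4.67],
    [0.29,9.07,-0.66,-3.09,-0.21,-4.67],
    [0.29,9.07,-0.66,-3.09,-0.21,-4.67],
    [0.29,9.07,-0.66,-3.09,-0.21,-4.67],
    [0.29,9.07,-0.66,-3.09,-0.21,-4.67]
  ],
  "hand": 64
}}

```text
time: 10.65
tool_pos: [0.3843, 0.2569, 0.1888]
tool_rot: [-0.621, 2.486, 0.188]
force: [-0.8, 0.0, 0.3]
width: 0.0641
finger_force: 0.0
```

```bash
python3 - <<'E'
from h import *
o=bot.get_obs();print(o["q"],o["tool_pos"],o["force"],o["width"])
s=bot.snapshot("wrist");c=cam(s,o);f=s["frame"]
for P in((.432,.284,.137),(.432,.284,.081),(.432,.284,.03)):
    u,v=map(int,proj(c,P));print(u,v);cv2.drawMarker(f,(u,v),(0,255,0),0,10,1)
cv2.imwrite("pics/w6.png",f)
print(cmd((.432,.284,.111),28,34))
E
```

```text
[ 0.51910406 -0.13368175  2.18605567 -0.03486238  0.49968172 -1.51597333] [0.38434557 0.25691371 0.18883506] [-0.81129304  0.02305364  0.26721608] 0.06414480222679832
319 278
319 223
319 184
[-0.07, 0.07, 3.18, -0.01, -0.03, -0.0]
```

View pics/w6.png

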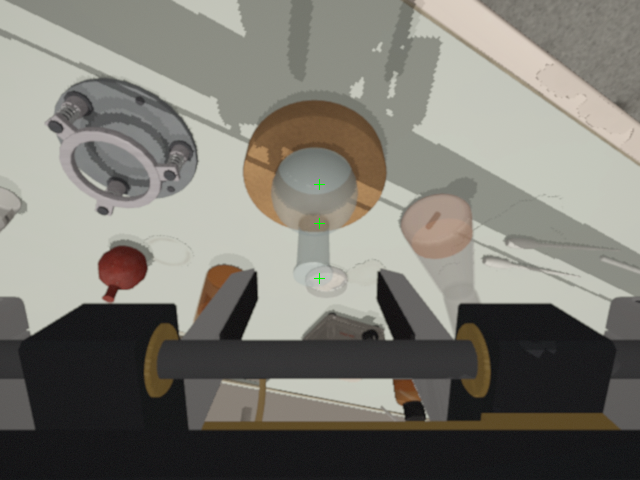

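Neck axis, bulb and cork ring are all centred at about x=314–315, 4 px left of the marker. That is about 3 mm, so I'll correct the sideways shift. Advancing.

Emit:
{"method": "move_arm", "body": {
  "commands": [
    [0,-0.04,0.6,0,0,0],
    [0,-0.04,1.2,0,0,0],
    [-0.05,-0.04,1.8,0,0,0],
    [-0.07,-0.04,2.3,0,0,0],
    [-0.07,-0.04,2.7,0,0,0],
    [-0.07,-0.04,2.95,0,0,0],
    [-0.07,-0.04,3.12,0,0,0],
    [-0.07,-0.04,3.12,0,0,0],
    [-0.07,-0.04,3.12,0,0,0]
  ]
}}

```text
time: 11.45
tool_pos: [0.4331, 0.2809, 0.1142]
tool_rot: [-0.619, 2.484, 0.188]
force: [0.2, 0.2, -0.0]
width: 0.0639
finger_force: 0.0
```

Emit:
{"method": "move_arm", "body": {
  "commands": [
    [0,0,0,0,0,0],
    [0,0,0,0,0,0],
    [0,0,0,0,0,0],
    [0,0,0,0,0,0],
    [0,0,0,0,0,0],
    [0,0,0,0,0,0],
    [0,0,0,0,0,0],
    [0,0,0,0,0,0],
    [0,0,0,0,0,0]
  ],
  "hand": 10,
  "newtons": 35
}}

```text
time: 12.2
tool_pos: [0.4331, 0.2813, 0.114]
tool_rot: [-0.62, 2.484, 0.189]
force: [1.3, -2.3, -0.2]
width: 0.0233
finger_force: 35.0
```

```bash
python3 - <<'E'
from h import *
o=bot.get_obs();p=o["tool_pos"];print(o["q"],p,o["force"],o["width"])
print(cmd(p+[0,0,.08],28,34))
E
```

```text
[ 0.51154163  0.13659075  2.13120412 -0.04736509  0.28124606 -1.50669994] [0.43306917 0.28129591 0.11398755] [ 1.30752729 -2.28758226 -0.19502586] 0.02334475365740099
[-1.49, -0.0, -2.21, -0.0, -0.0, 0.0]
```

Gripped the neck at about 107 mm up. Lifting.

Emit:
{"method": "move_arm", "body": {
  "commands": [
    [-0.2,0,-0.3,0,0,0],
    [-0.4,0,-0.6,0,0,0],
    [-0.8,0,-1.2,0,0,0],
    [-1.2,0,-1.8,0,0,0],
    [-1.49,0,-2.21,0,0,0],
    [-1.49,0,-2.21,0,0,0],
    [-1.49,0,-2.21,0,0,0]
  ]
}}

```text
time: 12.78
tool_pos: [0.4329, 0.2814, 0.1938]
tool_rot: [-0.619, 2.483, 0.189]
force: [-0.0, -1.1, -1.5]
width: 0.0235
finger_force: 34.9
```

```bash
python3 - <<'E'
from h import *
o=bot.get_obs();p=o["tool_pos"];print(p,o["force"],o["width"])
print(cmd((.488,.121,.19),8,34))
s=bot.snapshot("wrist");cv2.imwrite("pics/w7.png",s["frame"])
E
```

```text
[0.43292256 0.28140085 0.19379866] [-0.00876003 -1.07891895 -1.52811175] 0.023501368581480404
[0.81, -5.58, -0.39, 2.24, 0.0, 3.32]
```

Emit:
{"method": "move_arm", "body": {
  "commands": [
    [0.1,-0.6,0,0.25,0,0.35],
    [0.25,-1.4,-0.1,0.55,0,0.8],
    [0.4,-2.4,-0.15,0.95,0,1.4],
    [0.5,-3.4,-0.25,1.35,0,2.0],
    [0.65,-4.4,-0.3,1.75,0,2.6],
    [0.75,-5.2,-0.35,2.1,0,3.1],
    [0.81,-5.58,-0.39,2.24,0,3.32],
    [0.81,-5.58,-0.39,2.24,0,3.32],
    [0.81,-5.58,-0.39,2.24,0,3.32],
    [0.81,-5.58,-0.39,2.24,0,3.32]
  ]
}}

```text
time: 13.67
tool_pos: [0.4876, 0.1219, 0.1896]
tool_rot: [-0.18, 2.544, 0.054]
force: [-0.3, -0.2, -1.5]
width: 0.0233
finger_force: 34.9
```

```bash
python3 - <<'E'
from h import *
np.set_printoptions(precision=4,suppress=True)
o=bot.get_obs();p=o["tool_pos"];print(p,o["force"],o["width"],o["q"])
s=bot.snapshot("wrist");c=cam(s,o);f=s["frame"]
for P in((.488,.121,.046),(p[0],p[1],p[2]-.107+.038),(p[0],p[1],p[2]-.107),(p[0],p[1],p[2])):
    u,v=map(int,proj(c,P));print(u,v);cv2.drawMarker(f,(u,v),(0,255,0),0,8,1)
cv2.imwrite("pics/w8.png",cv2.resize(f[60:320,180:460],None,fx=2.1,fy=2.1,interpolation=cv2.INTER_CUBIC))
q=bot.snapshot("scene");cq=cam(q);g=q["frame"]
print("scene ring",proj(cq,(.488,.121,.046)),"lip",proj(cq,(p[0],p[1],p[2]+.023)),"bot",proj(cq,(p[0],p[1],p[2]-.069)))
cv2.imwrite("pics/s8.png",cv2.resize(g[240:360,260:400],None,fx=4,fy=4,interpolation=cv2.INTER_CUBIC))
print(cmd((.488,.121,.146),8,34))
E
```

```text
[0.4876 0.1219 0.1896] [-0.2975 -0.1637 -1.4683] 0.023283190453966512 [ 0.1844 -0.034   2.0945 -0.0522  0.4898 -1.489 ]
316 139
317 203
317 167
317 296
scene ring (np.float64(313.75299432502237), np.float64(300.8930018841935)) lip (np.float64(312.9972351096361), np.float64(257.05992756442674)) bot (np.float64(313.54781553353365), np.float64(282.249140212787))
[0.81, -0.03, 1.22, 0.01, -0.01, 0.02]
```

View pics/w8.png

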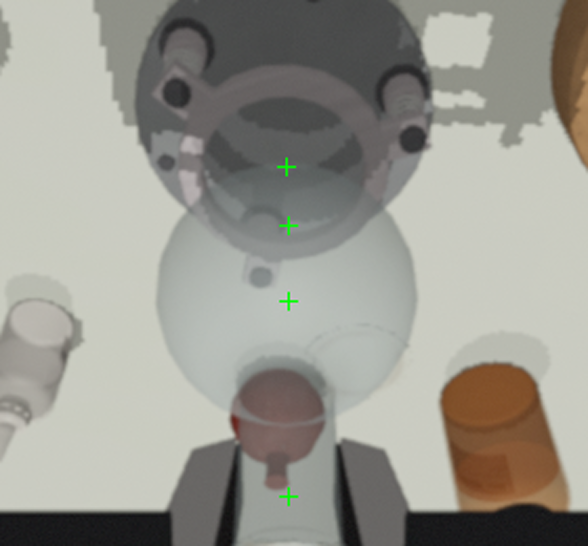

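The ring ellipse is centred at crop (287,162) and the bulb at (287,300). Flask and ring are aligned within about 2 mm and the flask is upright. That was one picture over the allowance of 10, so I'll view no more and work from force and pose. Descending to just above the seat.

Emit:
{"method": "move_arm", "body": {
  "commands": [
    [0.19,0,0.28,0,0,0],
    [0.37,-0.02,0.56,0,0,0],
    [0.55,-0.03,0.82,0,0,0],
    [0.7,-0.03,1.05,0,0,0],
    [0.81,-0.03,1.22,0,0,0],
    [0.81,-0.03,1.22,0,0,0],
    [0.81,-0.03,1.22,0,0,0]
  ],
  "newtons": 45
}}

```text
time: 14.35
tool_pos: [0.4884, 0.1204, 0.1461]
tool_rot: [-0.178, 2.544, 0.054]
force: [-0.3, 0.2, -0.2]
width: 0.0234
finger_force: 44.9
```

Emit:
{"method": "move_arm", "body": {
  "commands": [
    [0.02,0,0.028,0,0,0],
    [0.04,0,0.056,0,0,0],
    [0.055,0,0.084,0,0,0],
    [0.075,0,0.112,0,0,0],
    [0.093,0,0.14,0,0,0],
    [0.093,0,0.14,0,0,0]
  ]
}}

```text
time: 14.85
tool_pos: [0.4889, 0.1203, 0.1415]
tool_rot: [-0.177, 2.542, 0.054]
force: [0.1, 1.2, 3.4]
width: 0.0237
finger_force: 44.9
```

Contact at about z=0.142. Pressing slowly, about 4 mm per call.

Emit:
{"method": "move_arm", "body": {
  "commands": [
    [0.015,0,0.022,0,0,0],
    [0.03,0,0.045,0,0,0],
    [0.045,0,0.067,0,0,0],
    [0.06,0,0.09,0,0,0],
    [0.075,0,0.112,0,0,0],
    [0.075,0,0.112,0,0,0]
  ]
}}

```text
time: 15.35
tool_pos: [0.4888, 0.1202, 0.1373]
tool_rot: [-0.178, 2.542, 0.054]
force: [1.0, 0.0, 5.6]
width: 0.0233
finger_force: 44.9
```

Emit:
{"method": "move_arm", "body": {
  "commands": [
    [0.015,0,0.022,0,0,0],
    [0.03,0,0.045,0,0,0],
    [0.045,0,0.067,0,0,0],
    [0.06,0,0.09,0,0,0],
    [0.075,0,0.112,0,0,0],
    [0.075,0,0.112,0,0,0]
  ]
}}

```text
time: 15.85
tool_pos: [0.489, 0.1203, 0.1335]
tool_rot: [-0.178, 2.542, 0.054]
force: [0.3, 1.5, 8.2]
width: 0.0231
finger_force: 44.9
```

```bash
python3 - <<'E'
from h import *
np.set_printoptions(precision=4,suppress=True)
o=bot.get_obs();p=o["tool_pos"];print(p,o["force"],o["width"],o["q"],o["ft_torque"])
print(cmd(p-[0,0,.004],8,34))
E
```

```text
[0.489  0.1203 0.1335] [0.3368 1.5374 8.1899] 0.02314060263392317 [ 0.1801  0.0689  2.1486 -0.0716  0.3307 -1.4696] [ 0.1785 -0.6036  0.0336]
[0.07, 0.0, 0.11, -0.01, 0.01, 0.0]
```

Emit:
{"method": "move_arm", "body": {
  "commands": [
    [0.015,0,0.022,0,0,0],
    [0.03,0,0.045,0,0,0],
    [0.045,0,0.067,0,0,0],
    [0.06,0,0.09,0,0,0],
    [0.075,0,0.112,0,0,0],
    [0.075,0,0.112,0,0,0]
  ]
}}

```text
time: 16.35
tool_pos: [0.4892, 0.1203, 0.1297]
tool_rot: [-0.178, 2.541, 0.054]
force: [1.0, 0.9, 9.1]
width: 0.0235
finger_force: 44.9
```

Emit:
{"method": "move_arm", "body": {
  "commands": [
    [0.01,0,0.017,0,0,0],
    [0.02,0,0.034,0,0,0],
    [0.035,0,0.05,0,0,0],
    [0.045,0,0.067,0,0,0],
    [0.045,0,0.067,0,0,0],
    [0.045,0,0.067,0,0,0]
  ]
}}

```text
time: 16.85
tool_pos: [0.4894, 0.1203, 0.1276]
tool_rot: [-0.178, 2.541, 0.054]
force: [1.1, 0.4, 9.5]
width: 0.0231
finger_force: 44.9
```

Emit:
{"method": "move_arm", "body": {
  "commands": [
    [0.007,0,0.01,0,0,0],
    [0.013,0,0.02,0,0,0],
    [0.02,0,0.03,0,0,0],
    [0.02,0,0.03,0,0,0],
    [0.02,0,0.03,0,0,0]
  ]
}}

```text
time: 17.27
tool_pos: [0.4895, 0.1203, 0.1266]
tool_rot: [-0.177, 2.54, 0.054]
force: [1.5, -0.1, 10.4]
width: 0.0232
finger_force: 44.9
```

Emit:
{"method": "move_arm", "body": {
  "commands": [
    [0.007,0,0.01,0,0,0],
    [0.013,0,0.02,0,0,0],
    [0.02,0,0.03,0,0,0],
    [0.02,0,0.03,0,0,0],
    [0.02,0,0.03,0,0,0]
  ]
}}

```text
time: 17.68
tool_pos: [0.4897, 0.1204, 0.1257]
tool_rot: [-0.177, 2.539, 0.054]
force: [1.5, 0.7, 11.8]
width: 0.0231
finger_force: 44.9
```

Emit:
{"method": "move_arm", "body": {
  "commands": [
    [0.005,0,0.008,0,0,0],
    [0.01,0,0.015,0,0,0],
    [0.015,0,0.023,0,0,0],
    [0.015,0,0.023,0,0,0],
    [0.015,0,0.023,0,0,0]
  ]
}}

```text
time: 18.1
tool_pos: [0.4901, 0.1205, 0.1254]
tool_rot: [-0.177, 2.538, 0.054]
force: [2.2, 1.0, 15.4]
width: 0.023
finger_force: 44.9
```

Emit:
{"method": "move_arm", "body": {
  "commands": [
    [0,0,0,0,0,0],
    [0,0,0,0,0,0],
    [0,0,0,0,0,0]
  ]
}}

```text
time: 18.35
tool_pos: [0.4901, 0.1205, 0.1254]
tool_rot: [-0.177, 2.538, 0.054]
force: [2.5, 1.3, 13.8]
width: 0.0231
finger_force: 44.9
```

The force now rises steeply: about 3.5 N over 0.3 mm after 16 mm of travel, roughly 15 N in total. The ring is at its stop, so I'm handing in.

```bash
python3 -c "
from plant import bot
print(bot.sign_off())"
```

```text
the job is handed in; nothing more can be done
None
```

The bottle stands upright on the worktop clear of the cradle, and the flask is seated in the sprung ring, still gripped and held down at the stop (about 16 mm of travel, 14 N measured, judged by force and pose rather than a final picture); I viewed 11 pictures, one over the limit of 10.

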